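# Nudge the blue filter into a microscope lamp base and swing the retainer over it

## Robot

A 6-joint arm with a two-finger parallel gripper is mounted at the origin on the work surface. World frame = base frame: x ahead of the robot, y to its left, z up, the work surface at z = 0. Lengths are in mm, angles in rad, forces in N, time in s.
With the tool pointing down it reaches from about 300 to 750 mm from the base axis. Payload 8.5 kg.
Tool frame: the origin (TCP) lies at the very end of the fingers, on their centre line; the grasp point (between the pads) lies 19 mm behind it (hold_point_z is the distance from the TCP to the grasp point, in mm); z points along the fingers, y is the line along which they close (so a half turn about z gives the same grasp; the last joint's range is limited). The gripper opens to 88 mm and grips with 3 to 60 N. Pads are 18 mm wide; open, the fingers measure 123 mm over their backs; the gripper's body (75 mm by 187 mm) begins 45 mm behind the grasp point.
Start: joints at [1.023, 0.381, 1.297, -0, 1.464, -0.215], TCP at [179.671, 519.807, 238.748] pointing down, gripper open.
Joint ranges: [-3.11, 3.11], [-0.89, 2.33], [0.22, 2.48], [-1.42, 4.56], [0.17, 2.85], [-2.88, 2.88]. Speed limits (rad/s): [2.39, 2.39, 3.14, 3.14, 3.14, 3.14].

## Interface

Orientations are given as a rotation vector (axis times angle).
In Python, from workcell import reach, line_to, move_j, open_jaws, clamp, sleep, inverse_kinematics, read_state, get_image, get_calibration, IKError, finish_job, hold_point_z gives the robot as it stands. Calls block until the motion is done:
- reach(position, orientation): joint-space move of the TCP to a pose.
- line_to(position, orientation=None, v=150): straight line of the TCP; orientation=None keeps the orientation; v is the mean speed in mm/s.
- move_j(angles): joint-space move.
- open_jaws() and clamp(effort=None): open the fingers fully, or close them until they stop; effort is the grip in N (None keeps the last).
- sleep(seconds).
- inverse_kinematics(position, orientation): joint angles nearest the present ones, or None.
- read_state(): the state.
- get_image(name): name is "scene" or "top"; returns the picture (384x512x3 uint8, blue, green, red); there is no depth.
- get_calibration(name): a dict with "camera_matrix" (3x3 intrinsics, pixels), "pose" (4x4, takes a point from camera to world coordinates). Camera axes: x right, y down, z forward; pixel columns grow to the right and rows downward; lengths in mm; the calibration is good to about 2 mm. A picture is of the moment at which its call begins. get_calibration takes no time and is no camera call.
A pose or a line that the arm cannot do raises IKError and nothing moves.
- finish_job(): hands the job in; it is judged then, once.
The state is a dict: "time_s": time; "joints": joint angles; "qvel": joint speeds; "effort": joint torques, N m; "ee_pos": TCP position; "tcp_rot": TCP orientation; "contact_force": force on the tool from outside, world axes, zero at the start; "ft_torque": the same for the moment, N m; "grip_width": opening from 0.0 (shut) to 1.0 (fully open); "finger_force": force on a finger pad.
Only numpy, scipy, OpenCV 4.12 (cv2) and the standard library are available. Lean on these libraries where they do the work, as an engineer would, in place of code of your own. Each camera call takes 0.05 s, during which the arm holds its last target. There are 200 camera calls.

## Task

Fit the blue filter to the microscope's lamp base: with the fingertips, nudge the blue disc across the black deck and over the edge of the round light recess until it drops in and lies flush; do not pinch it, press hard on it, lift it or push it off the deck. Then push the red peg so that the steel retaining arm swings fully round over the filter. Leave the amber filter, the slide box and the stain bottle where they are, and finish clear of everything.

Things in the scene. Friction and masses are not known exactly. Their poses are not given: they have to be found in the camera images.
- lamp_base: Fixed lamp base: white housing with a flat black deck, 220 mm along its x, 270 mm along its y, deck 45 mm above the bench. Origin: centre of its underside, on the bench; z up. It stands at various places and yaws. The filters start on the half of the deck towards its -y; the recess and the retaining arm are on the +y half.
- recess (a point): Centre of the round recess's mouth, at deck height (axes as lamp_base; at 0, 30, 45 mm in its frame). The recess is 47 mm across and 8 mm deep with a flat pale glowing floor and a 1 mm chamfer at the mouth.
- blue_filter: Blue filter: loose aluminium-rimmed disc with blue glass, 44 mm diameter, 8 mm thick, 20 to 42 g. Origin: centre of its underside, z along its axis. It starts flat on the black deck; seated, its origin is 8 mm below deck height and its top is flush with the deck.
- amber_filter: Amber filter: a like disc with orange glass, 44 mm diameter, 8 mm thick, lying on the deck 90 mm or more from the blue one. Origin: centre of its underside. Must stay where it lies.
- pivot (a point): Axis of the retaining arm, at deck height (at 0, 105, 45 mm in the lamp_base frame). A steel post of 9 mm radius and 10 mm height stands there under the arm.
- retainer (a joint): Turn of the retaining arm about the vertical axis at the pivot, in rad, clockwise seen from above. 0: the arm points along lamp_base +x (open). 1.57, a hard stop: it points along lamp_base -y, its peg over the recess (closed). It starts between 0 and 0.35. Slight friction holds it where it is left; about 0.5 N at the peg moves it. The arm is a steel bar 10 mm wide, 68 mm long, its underside 10 mm and its top 14 mm above the deck.
- peg (a point): Middle of the red upright peg on the retaining arm, 58 mm from the pivot axis, 26 mm above the deck. The peg is 14 mm in diameter and stands from 14 to 38 mm above the deck.
- slide_box: Closed box for glass slides, blue below and white above, 92 x 77 x 32 mm, loose on the bench at the right (-y) of the lamp base. Origin: centre of its underside. Must not be disturbed.
- stain_bottle: Small amber glass bottle, 42 mm diameter, 85 mm high, loose on the bench at the left (+y) of the lamp base. Origin: centre of its underside. Must not be disturbed.
Not all that is in view belongs to the job. There is more than one size of the blue_filter; the one meant has the size given above.

How it is judged:
By the outcome, as a careful person would: the job done as asked, in the order asked, and still so for the second after the job is handed in, with the robot touching nothing.
It also fails if it takes over 51 s, if anything falls off the work surface, if the arm or the gripper's body presses on something with over 40 N, if the wrist force passes 120 N, or if a joint passes its speed limit or range.

## Working session

There is one attempt and no reset: what is moved stays moved. The work goes in short steps, each a Python script; the robot and the scene stay as the last script left them, time stands still between calls to the robot, and variables do not carry over. Pictures are saved under pics/ and viewed, at most 10 in all, crops included, and the job is handed in when it is done.

```bash
mkdir -p pics; ls; python3 - <<'E'
from workcell import *
import cv2
for n in("scene","top"):
    cv2.imwrite(f"pics/{n}0.png",get_image(n)); c=get_calibration(n); print(n,c["camera_matrix"],c["pose"])
s=read_state();print(s["time_s"],s["tcp_rot"],s["ee_pos"],hold_point_z)
E
```

```text
pics
scene [[395.22633744   0.         255.72283132]
 [  0.         395.22633744 187.29495884]
 [  0.           0.           1.        ]] [[-1.62900067e-01  7.37482254e-01 -6.55426192e-01  1.33159106e+03]
 [ 9.86531396e-01  1.31720916e-01 -9.69814658e-02  1.10617467e+02]
 [ 1.48112283e-02 -6.62396803e-01 -7.49006744e-01  9.01022077e+02]
 [ 0.00000000e+00  0.00000000e+00  0.00000000e+00  1.00000000e+00]]
top [[402.61234563   0.         250.68502366]
 [  0.         402.61234563 189.42916539]
 [  0.           0.           1.        ]] [[-3.09588595e-02 -9.88220876e-01  1.49870111e-01  4.29720216e+02]
 [-9.99510005e-01  3.13008566e-02 -7.69329385e-05 -1.23775950e+01]
 [-4.61503611e-03 -1.49799057e-01 -9.88705691e-01  1.08979397e+03]
 [ 0.00000000e+00  0.00000000e+00  0.00000000e+00  1.00000000e+00]]
0.1 [-5.20263564e-01 -3.09778261e+00  1.90772467e-03] [179.57208341 519.5966525  238.21578971] 18.700000000000003
```

View pics/top0.png

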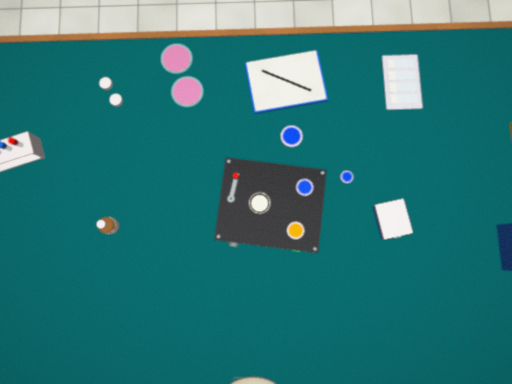

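View pics/scene0.png

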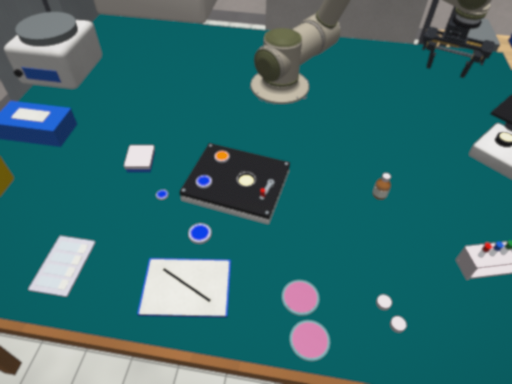

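The top view shows three blue discs: a large one at (291,136) on the bench, a small one at (347,177) on the bench, and one at (305,187) on the black deck. The one on the deck should be the 44 mm filter. Amber is at (296,230), the recess at (260,203) and the red peg at (236,176). I'll measure them and confirm with a crop.

```bash
cat > h.py <<'E'
import numpy as np, cv2
from workcell import *
def ray(n,uv,z):
    c=get_calibration(n);K,P=c["camera_matrix"],c["pose"]
    d=P[:3,:3]@np.linalg.solve(K,[uv[0],uv[1],1.]);o=P[:3,3]
    return (o+d*(z-o[2])/d[2])[:2]
def proj(n,p):
    c=get_calibration(n);q=np.linalg.inv(c["pose"])@np.append(p,1.);q=c["camera_matrix"]@q[:3];return q[:2]/q[2]
R={'blue':((105,140,90),(130,255,255)),'orange':((10,150,120),(28,255,255)),'pale':((15,5,185),(60,110,255)),'red':((0,150,90),(6,255,255))}
def blobs(img,col,amin=8):
    m=cv2.inRange(cv2.cvtColor(img,cv2.COLOR_BGR2HSV),*R[col])
    n,_,st,ce=cv2.connectedComponentsWithStats(m)
    return [(ce[i],st[i]) for i in range(1,n) if st[i,4]>=amin]
def near(n,img,col,uv,z,r=25):
    b=[x for x in blobs(img,col) if np.hypot(*(x[0]-uv))<r]
    if not b: return None
    x=max(b,key=lambda t:t[1][4]); return ray(n,x[0],z),x[1][4],x[0]
E
python3 - <<'E'
from h import *
np.set_printoptions(precision=1,suppress=True)
t=cv2.imread("pics/top0.png");s=cv2.imread("pics/scene0.png")
for c,zt,ut,us in(('blue',53,(305,187),(204,181)),('orange',53,(296,230),(222,156)),('pale',37,(260,203),(246,180)),('red',83,(236,176),(264,190))):
    print(c,near("top",t,c,ut,zt,12),near("scene",s,c,us,zt,12))
for u,z in(((291,136),3),((347,177),3)):
    g=[x for x in blobs(t,'blue') if np.hypot(*(x[0]-u))<12]; print([(x[1],ray("top",x[0],z)) for x in g])
# deck outline
for n,i,u in(("top",t,(275,190)),("scene",s,(230,175))):
    m=(i.max(2)<75).astype(np.uint8)
    m=cv2.morphologyEx(m,cv2.MORPH_OPEN,np.ones((3,3)))
    cs=max((c for c in cv2.findContours(m,0,2)[0] if cv2.pointPolygonTest(cv2.convexHull(c),u,False)>0),key=cv2.contourArea)
    w=np.array([ray(n,p,45) for p in cv2.convexHull(cs)[:,0].astype(float)],np.float32)
    print(n,cv2.minAreaRect(w)); print(cv2.boxPoints(cv2.minAreaRect(w)))
cr=cv2.resize(t[120:260,205:365],None,fx=5,fy=4.2857*1,interpolation=cv2.INTER_CUBIC)
cv2.imwrite("pics/crop0.png",cr)
E
```

```text
blue (array([ 589.6, -152.4]), np.int32(123), array([304.3, 186.7])) (array([ 589. , -153.8]), np.int32(78), array([203.2, 180.1]))
orange (array([ 478.2, -123.5]), np.int32(131), array([295.3, 230. ])) (array([ 477.5, -124.7]), np.int32(63), array([221.4, 155.1]))
pale (array([553.2, -33.4]), np.int32(212), array([259.1, 202.7])) (array([552.3, -34.7]), np.int32(112), array([245.9, 180. ]))
red (array([620.6,  25.7]), np.int32(29), array([235.2, 175. ])) (array([626.3,  23.4]), np.int32(27), array([261.8, 191. ]))
[(array([283, 128,  17,  16, 215], dtype=int32), array([ 742.9, -129.9]))]
[(array([343, 172,   9,   9,  64], dtype=int32), array([ 622.8, -277. ]))]
top ((548.2819213867188, -63.37567138671875), (266.5701904296875, 217.3731689453125), 80.88270568847656)
[[ 419.8 -177.8]
 [ 634.5 -212.2]
 [ 676.7   51. ]
 [ 462.1   85.4]]
scene ((554.5636596679688, -63.40043640136719), (272.1026306152344, 230.2509002685547), 81.2398910522461)
[[ 420.1 -180.3]
 [ 647.6 -215.4]
 [ 689.1   53.5]
 [ 461.5   88.6]]
```

View pics/crop0.png

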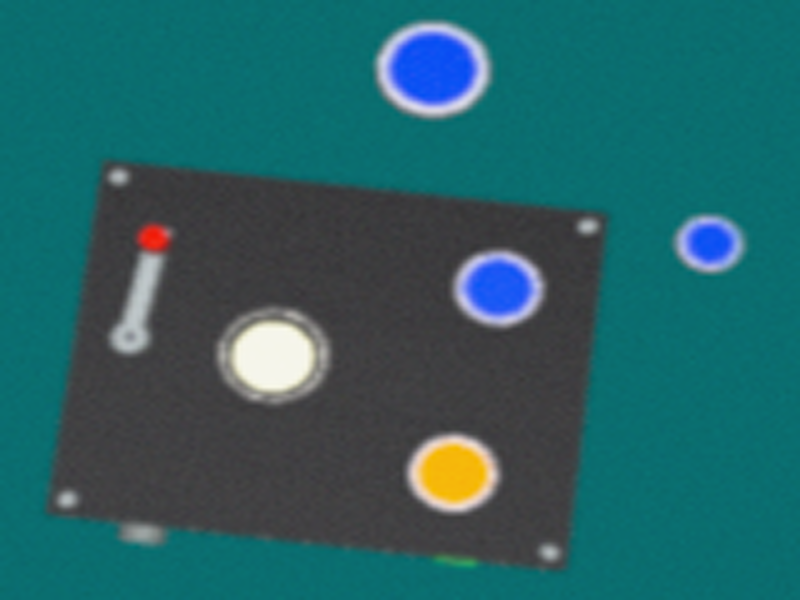

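The crop shows the blue disc on the deck (crop 498,288) is the same size as the amber one (452,473). The bench disc at (432,68) is larger and the one at (709,243) is smaller, so the deck disc is the 44 mm filter. Recess is at about (553,-34), disc at (589.4,-153), and the base yaw is about -0.159. I'll push it in a straight line with the flat of the closed fingers.

```bash
cat >> h.py <<'E'
from scipy.spatial.transform import Rotation as Ro
REC=np.array([552.9,-34.0]); PIV=np.array([564.9,40.3]); YL=np.array([.158,.987])
def ori(d,sg=1):
    x=np.append(d,0)/np.linalg.norm(d)*sg; z=np.array([0,0,-1.]);return Ro.from_matrix(np.c_[x,np.cross(z,x),z]).as_rotvec()
def p3(p,z): return [float(p[0]),float(p[1]),float(z)]
def st():
    s=read_state(); print("t %.2f"%s["time_s"],np.round(s["ee_pos"],1),"F",np.round(s["contact_force"],1),"grip",round(s["grip_width"],2)); return s
def blue(z=53):
    g=[near("top",get_image("top"),'blue',(280,192),z,45),near("scene",get_image("scene"),'blue',(222,180),z,35)]
    for n,x in zip(("top","scene"),g): print(n,None if x is None else (np.round(x[0],1),x[1],np.round(x[2])))
    return g
E
python3 - <<'E'
from h import *
B=np.array([589.4,-153.0]); d=(REC-B)/np.linalg.norm(REC-B)
clamp(5)
p=B-d*44
for sg in(1,-1):
    q=inverse_kinematics(p3(p,120),ori(d,sg)); print(sg,q)
    th=np.arctan2(*(-.158,.987))
    for a in(-.267,-1.73):
        t=np.array([np.sin(a),-np.cos(a)]); r=np.array([np.cos(a),np.sin(a)])
        print(a,inverse_kinematics(p3(PIV+58*r-16*t,67),ori(t,sg)))
st()
E
```

```text
1 [-0.49988277  0.62335981  1.22800315  0.          1.29022969 -0.7974957 ]
-0.267 None
-1.73 [-2.41065436e-01  5.94143006e-01  1.47475517e+00 -4.44089210e-16
  1.07269448e+00 -1.65265809e+00]
-1 [-0.49988277  0.62335981  1.22800315  0.          1.29022969  2.34409695]
-0.267 [-1.24114221e-01  6.71173340e-01  1.30723602e+00 -4.44089210e-16
  1.16318330e+00  1.42885779e-01]
-1.73 [-2.41065436e-01  5.94143006e-01  1.47475517e+00 -4.44089210e-16
  1.07269448e+00  1.48893456e+00]
t 1.40 [179.7 519.8 238.8] F [ 0.  -0.4  0.5] grip 0.0
```

```bash
python3 - <<'E'
from h import *
B=np.array([589.4,-153.0]); d=(REC-B)/np.linalg.norm(REC-B); o=ori(d)
reach(p3(B-d*44,110),o); st()
line_to(p3(B-d*44,48.5),o,v=80); s=st()
if abs(s["contact_force"][2])<6:
    line_to(p3(REC-d*(42+31),48.5),o,v=45); st(); blue()
    cv2.imwrite("pics/top1.png",cv2.resize(get_image("top")[140:260,200:360],None,fx=5,fy=5,interpolation=2))
E
```

```text
t 4.35 [ 602.5 -194.3  110.2] F [-0.7  0.  -1.2] grip 0.0
t 5.27 [ 602.6 -195.2   49. ] F [ 0.4 -0.2  0. ] grip 0.0
t 7.54 [ 574.3 -103.9   48.5] F [-0.1 -1.  -0.3] grip 0.01
top None
scene (array([563.1, -65.2]), np.int32(15), array([235., 178.]))
```

View pics/top1.png

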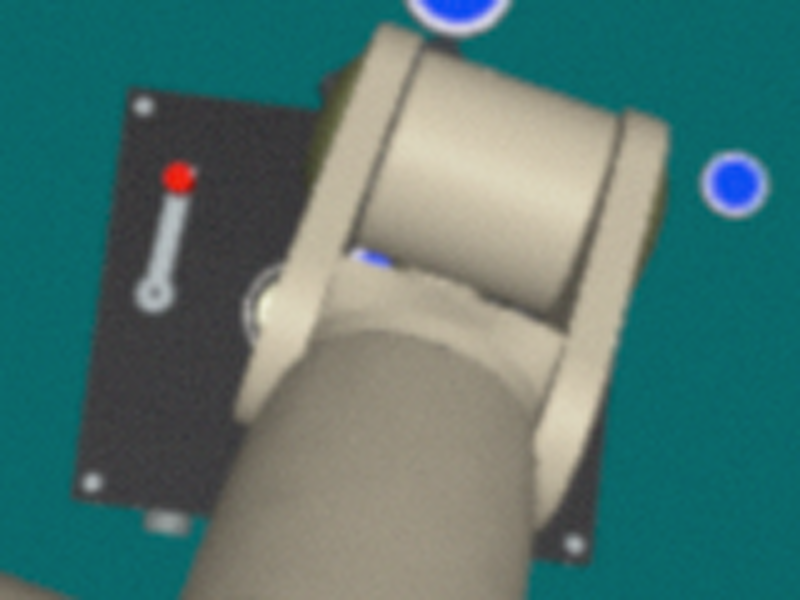

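The arm hides the disc in both views, so I'll back off, swing aside and check.

```bash
cat >> h.py <<'E'
def aside(d,dz=62,dq=-0.45):
    p=np.array(read_state()["ee_pos"]); 
    line_to(p3(p[:2]-d*8,p[2]),v=60); line_to(p3(p[:2]-d*15,p[2]+dz),v=150)
    q=list(read_state()["joints"]); q[0]+=dq; move_j(q)
E
python3 - <<'E'
from h import *
B=np.array([589.4,-153.0]); d=(REC-B)/np.linalg.norm(REC-B)
aside(d); st(); blue()
cv2.imwrite("pics/top2.png",cv2.resize(get_image("top")[140:260,200:360],None,fx=5,fy=5,interpolation=2))
E
```

```text
t 9.57 [ 470.  -356.7  109.6] F [ 0.4  0.4 -0.1] grip 0.01
top (array([565.5, -74.5]), np.int32(127), array([275., 197.]))
scene (array([564.3, -75.9]), np.int32(74), array([231., 177.]))
```

View pics/top2.png

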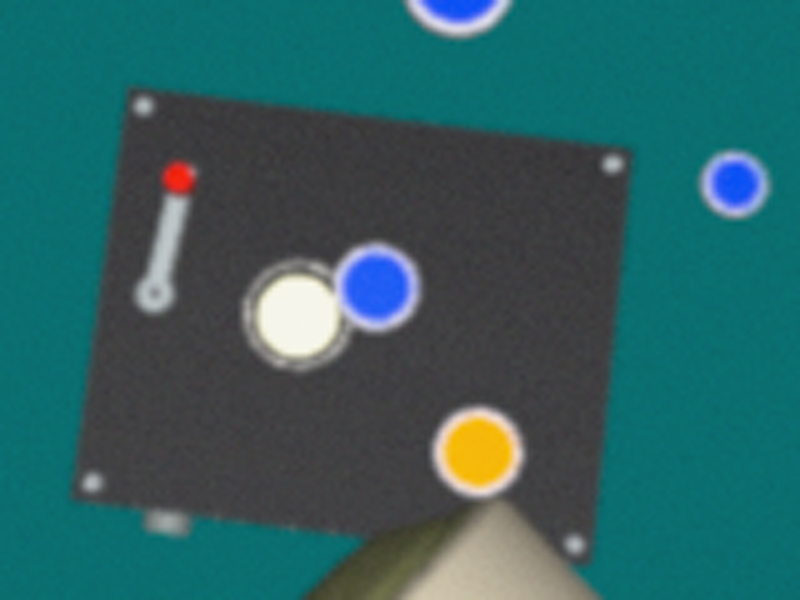

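The disc is at (565,-75), on the line to the recess (crop 376,287, recess 298,315), and the offset from TCP to disc centre is about 30.4 mm. I'll push it the rest of the way in.

```bash
python3 - <<'E'
from h import *
B=np.array([565.1,-75.]); d=(REC-B)/np.linalg.norm(REC-B); o=ori(d)
reach(p3(B-d*44,80),o); line_to(p3(B-d*38,48.5),o,v=80); st()
line_to(p3(REC-d*36,48.5),o,v=40); st()
for k in(33,31,29.8):
    line_to(p3(REC-d*k,48.5),o,v=20); s=st()
    if np.linalg.norm(s["contact_force"][:2])>6: break
aside(d); st(); blue(45)
cv2.imwrite("pics/top3.png",cv2.resize(get_image("top")[140:260,200:360],None,fx=5,fy=5,interpolation=2))
cv2.imwrite("pics/scene3.png",cv2.resize(get_image("scene")[130:230,170:300],None,fx=6,fy=6,interpolation=2))
E
```

```text
t 11.30 [ 576.  -111.9   48.6] F [ 0.1 -0.4  0.5] grip 0.01
t 12.57 [563.2 -68.7  48.5] F [1.  0.3 0.3] grip -0.0
t 12.87 [562.3 -65.6  48.5] F [0.8 1.  0.2] grip 0.0
t 13.12 [561.7 -63.6  48.5] F [-0.5 -0.4  1. ] grip 0.01
t 13.37 [561.4 -62.5  48.5] F [-0.1 -0.5 -0.9] grip 0.01
t 15.22 [ 476.  -313.9  109.6] F [-0.5  0.4  1.4] grip 0.01
top (array([553. , -34.3]), np.int32(121), array([259., 202.]))
scene (array([553.2, -34.8]), np.int32(69), array([246., 178.]))
```

View pics/top3.png

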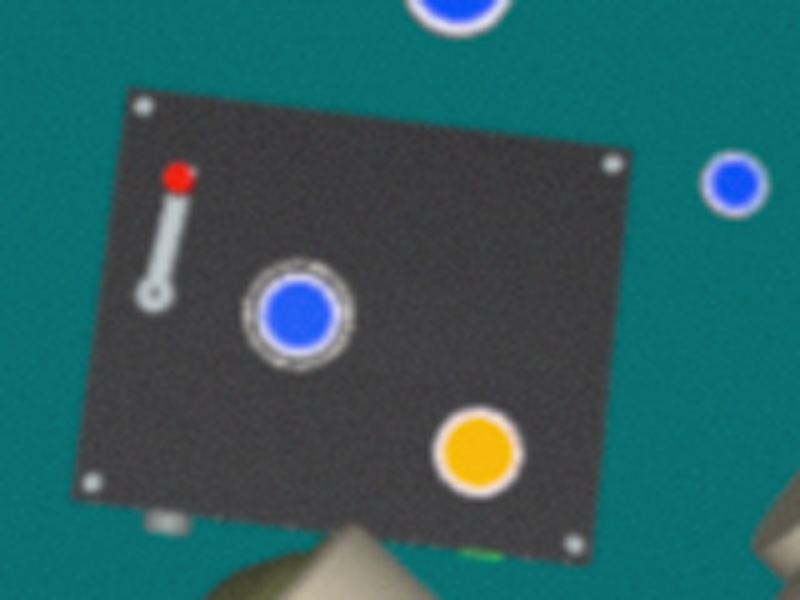

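View pics/scene3.png

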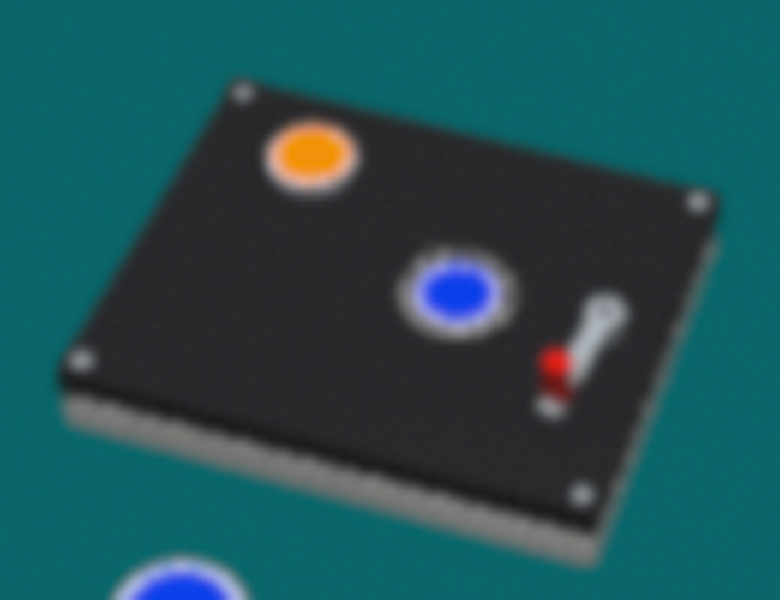

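The filter is centred in the recess. Both views at deck height agree on (553,-34.5), with an even ring round it, so it is flush. Next I'll push the peg along its arc.

```bash
python3 - <<'E'
from h import *
def pose(a,back):
    t=np.array([np.sin(a),-np.cos(a)]); r=np.array([np.cos(a),np.sin(a)])
    return PIV+58*r-back*t, ori(t,-1), t
a0=-.267; p,o,t=pose(a0,30)
reach(p3(p,130),o); line_to(p3(p,68),o,v=120); st()
for a in np.r_[np.linspace(a0,-1.60,9),-1.66,-1.70,-1.73,-1.75,-1.77]:
    p,o,t=pose(a,16); line_to(p3(p,68),o,v=60); s=read_state()
    f=np.array(s["contact_force"][:2])@t; print(round(a,2),round(f,2))
    if f<-5: break
st()
e=np.array(s["ee_pos"]); line_to(p3(e[:2]-t*12,68),v=80); line_to(p3(e[:2]-t*15,150),v=150)
q=list(read_state()["joints"]); q[0]-=.6; move_j(q); st()
i,j=get_image("top"),get_image("scene")
print(near("top",i,'red',(250,195),83),near("scene",j,'red',(250,180),83),near("top",i,'orange',(296,230),53,12))
x=cv2.resize(i[140:260,200:360],(800,600),interpolation=2)
cv2.imwrite("pics/top4.png",x); cv2.imwrite("pics/scene4.png",cv2.resize(j[130:230,170:300],None,fx=6,fy=6,interpolation=2))
E
```

```text
t 17.57 [629.2  53.6  68.6] F [-0.9  1.1  1.2] grip 0.01
-0.27 0.37
-0.43 -0.25
-0.6 0.49
-0.77 -0.27
-0.93 0.22
-1.1 0.04
-1.27 -0.55
-1.43 -0.5
-1.6 -0.23
-1.66 -0.59
-1.7 -0.5
-1.73 0.87
-1.75 -4.52
-1.77 -8.28
t 21.73 [570.9 -19.8  68.2] F [ 8.7  1.  -4.4] grip 0.0
t 24.06 [ 470.5 -348.   149. ] F [ 0.7  0.5 -0.3] grip 0.0
(array([555.52285158, -15.39817561]), np.int32(11), array([252.18181818, 199.90909091])) (array([557.25518192, -16.52950133]), np.int32(27), array([251.74074074, 171.25925926])) (array([ 478.20645955, -123.63340447]), np.int32(132), array([295.33333333, 229.95454545]))
```

View pics/top4.png

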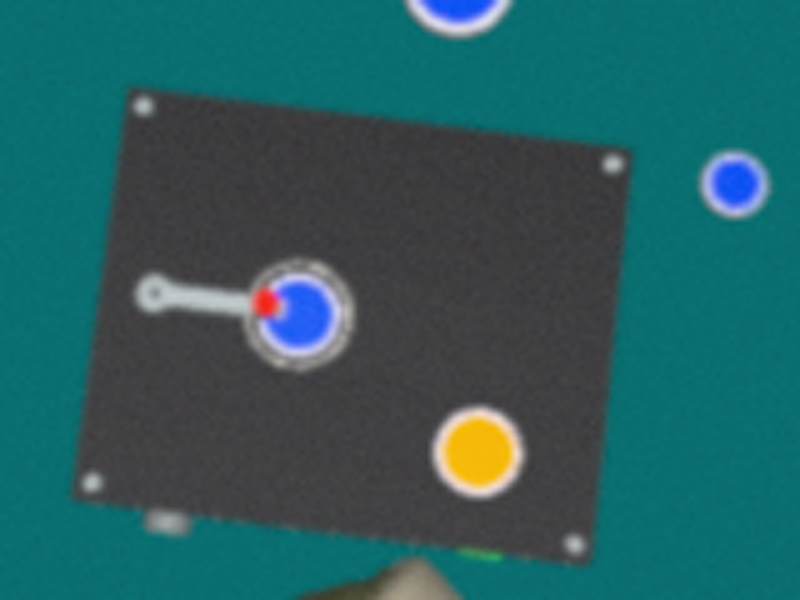

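The arm was pushed against its stop, with force rising to about 8 N. The peg is over the recess (crop 265,302), measured at (556,-16) against (555.7,-17) expected. The amber filter hasn't moved, and the robot is clear.

```bash
python3 -c "
from workcell import *
print(finish_job())"
```

```text
the job is handed in; nothing more can be done
None
```

The job is handed in at about 24 s of the 51 s allowed: the blue filter lies flush in the recess, the retaining arm is closed against its stop, the amber filter is unmoved, the robot went nowhere near the slide box or bottle (not re-measured), and it finished clear.

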